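# Cure the coated sample blocks in the UV box

### The job

Cure the pale wood blocks that lie on the bench to the right: push the lid of the curing box up past its balance point so that it stays open by itself, take out the dark drill-bit case that was left inside and lay it on the bench clear of the box, lay every block on the box's floor beside one another (none on top of another), and bring the lid fully shut again. Then start the cure by pressing the keys on the console fully, one at a time: the square key, then the small round key, then the large round key. Leave the blocks in the shut box, never press a key while the lid is open, and leave the pliers and the mug as they are.

Things in the scene. Friction and masses are not known exactly. Their poses are not given: they have to be found in the camera images.
- curing_box: bench UV curing box of grey sheet metal, fixed; its cabinet is 160 mm deep (its x), 332 wide (its y), 62 high, open above under the lid. Origin: centre of the cabinet's underside on the bench; x points from its front (towards the robot) to its rear, y to its left, z up. On its left (+y) side stands a solid console of the same depth, 90 wide, 45 high, reaching from y = 166 to 256 mm, with the three keys
- box_floor (a point): centre of the inner floor of the curing box, 6 mm above the bench, same axes as the box; the inside is 148 mm (x) by 320 mm (y), walls 6 mm thick and rising 56 mm above the floor
- lid_hinge (a point): middle of the lid's hinge axis, on the rear top edge of the cabinet (80 mm behind its centre, 62 mm above the bench); the axis runs along the box's y; same axes as the box
- lid (a joint): angle of the white lid, rad: 0 shut (level), 1.57 upright, 1.74 at its stop, leaning back. Lid 0.45 kg, 160 x 332 x 8 mm, with no catch. The hinge has a soft-close damper (0.35 N m s/rad) and no spring: let go below about 1.53 the lid sinks shut by itself in a few seconds; beyond it, it sinks back against the stop and stays
- lid_bar (a point): middle of the lid's steel bar handle: round bar of 12 mm diameter, 140 long, along the box's y. It stands 38 mm (to its axis) out from the lid's front edge in the plane of the lid, on a bracket at each end, so there is a 32 mm clear gap between bar and lid edge and 124 mm clear between brackets. It lies 198 mm from the hinge axis: 66 mm above the bench and in front of the box when shut, about 257 mm up over the rear edge when open. Turns with the lid
- key_square_top (a point): centre of the upper face of the white square key, 26 x 26 mm, facing up, on the console, 67 mm above the bench when not pressed; axes as the box. It stands 14 mm proud of a 44 mm square dark plate. The three keys stand in a row along the box's x, 52 mm apart; which is where differs
- key_square (a joint): how far the white square key, 26 x 26 mm is pressed, m: 0 up, 0.006 fully down (stop); starts to move at about 1 N, takes about 5 N to go fully down and springs back
- key_small_top (a point): centre of the upper face of the white small round key, 18 mm diameter, facing up, on the console, 67 mm above the bench when not pressed; axes as the box. It stands 14 mm proud of a 44 mm square dark plate. The three keys stand in a row along the box's x, 52 mm apart; which is where differs
- key_small (a joint): how far the white small round key, 18 mm diameter is pressed, m: 0 up, 0.006 fully down (stop); starts to move at about 1 N, takes about 5 N to go fully down and springs back
- key_large_top (a point): centre of the upper face of the white large round key, 36 mm diameter, facing up, on the console, 67 mm above the bench when not pressed; axes as the box. It stands 14 mm proud of a 44 mm square dark plate. The three keys stand in a row along the box's x, 52 mm apart; which is where differs
- key_large (a joint): how far the white large round key, 36 mm diameter is pressed, m: 0 up, 0.006 fully down (stop); starts to move at about 1 N, takes about 5 N to go fully down and springs back
- block_flat: pale wood offcut, box 44 x 120 x 22 mm (its own x, y, z), under 0.15 kg; lies on the bench to the right, or is absent. Origin: centre of its underside
- block_flat_center (a point): centre of that block, 11 mm above its origin; same axes
- block_mid: pale wood offcut, box 40 x 85 x 30 mm (its own x, y, z), under 0.15 kg; lies on the bench to the right, or is absent. Origin: centre of its underside
- block_mid_center (a point): centre of that block, 15 mm above its origin; same axes
- block_stub: pale wood offcut, stubby box 44 x 60 x 45 mm (its own x, y, z), under 0.15 kg; lies on the bench to the right, or is absent. Origin: centre of its underside
- block_stub_center (a point): centre of that block, 22.5 mm above its origin; same axes
- block_shaped: pale wood handle blank, its long corners sawn off, 63 x 121 x 38 mm, widest at its middle where the sides are parallel (its own x, y, z), under 0.15 kg; lies on the bench to the right, or is absent. Origin: centre of its underside
- block_shaped_center (a point): centre of that block, 19 mm above its origin; same axes
- bit_case: dark drill-bit case, box 62 x 104 x 26 mm (its own x, y, z), 0.18 kg, shut for good; lies flat on the floor inside the curing box at the start. Origin: on its underside, 2 mm off the middle along x
- bit_case_center (a point): centre of the drill-bit case, 13 mm above its underside; same axes
- pliers: bystander: pliers lying among the blocks, 163 mm long, 48 wide, 13 high; leave alone
- mug: bystander: mug standing at the back of the bench, 91 mm high; leave standing
There are look-alikes about, which are no part of the job. Leave any blue look-alike of the block_stub alone. Leave any orange look-alike of the block_shaped alone.

How it is judged:
By the outcome, as a careful person would: the job done as asked, in the order asked, and still so for the second after the job is handed in, with the robot touching nothing.
Of block_flat, block_mid, block_stub, block_shaped only 2 to 3 are there at a start; the rules pass over those that are not, and their reading is None.
At some moment in a run one of block_flat, block_mid, block_stub, block_shaped may be knocked a few centimetres aside while the robot is not near it.
Once in a run the grip may slacken for a moment while it holds something.
It also fails if it takes over 200 s, if anything falls off the work surface, if the arm or the gripper's body presses on something with over 40 N, if the wrist force passes 120 N, or if a joint passes its speed limit or range.

### The arm

A 7-joint arm with a two-finger parallel gripper is mounted at the origin on the work surface; the furniture and walls round the work are solid. World frame = base frame: x ahead of the robot, y to its left, z up, the work surface at z = 0. Lengths are in m, angles in rad, forces in N, time in s.
With the tool pointing down it reaches from about 0.4 to 0.875 m from the base axis. Payload 19.3 kg.
Tool frame: the origin (TCP) lies where the fingers leave the gripper's body, on its centre line; the fingertips stand bot.tip_reach ahead of it and the grasp point (between the pads) lies 54 mm ahead of it (bot.tip_reach is the distance from the TCP to the fingertips, in m); z points along the fingers, y is the line along which they close (so a half turn about z gives the same grasp; the last joint's range is limited). The gripper opens to 85 mm and grips with 20 to 120 N. Pads are 22 mm wide; open, the fingers measure 114 mm over their backs; the gripper's body (76 mm by 85 mm) begins 54 mm behind the grasp point. The pads swing forward as they close: fully open they stand 13 mm farther back than shut.
Start: joints at [-1.346, 0.521, -0.036, 1.599, 0.021, 1.021, -0.113], TCP at [0.182, 0.598, 0.304] pointing down, gripper open.
Joint ranges: [-2.91, 2.91], [-0.3, 2.13], [-1.5, 1.42], [0.17, 2.43], [-1.26, 4.41], [0.16, 1.93], [-2.52, 2.52]. Speed limits (rad/s): [1.89, 1.89, 2.39, 2.39, 3.01, 3.01, 3.01].

### API

Orientations are given as [roll, pitch, yaw] about the fixed x, y, z axes, in that order (R = Rz(yaw) Ry(pitch) Rx(roll)).
In Python, from workcell import bot gives the robot as it stands. The module is installed in compiled form; this text tells all that it offers.
- The arm moves only by the shell command python3 -m jog 'ROWS' [FORCE]. ROWS is JSON, a list that holds one entry, the list of rows, each a list of 7 numbers: the shift along the tool's x, y, z in mm, then the turn, a rotation vector about the tool's x, y, z in rad, then the opening, from 0 (shut) to 1 (fully open). In form: [[[tx, ty, tz, wx, wy, wz, fingers], ...]]. A call has 1 to 5 rows; each row shifts and turns the commanded pose from where the row before left it, along the tool's axes as they then stand; what a row does not reach is not made up. A row lasts 1/10 s, in which the tool goes at most 50 mm and 8.59 degrees, less where a joint would pass 70% of its speed; a pose out of reach is approached as far as the arm can. A call is refused whole if a number of a shift passes 50 or a number of a turn 0.15, either way. A call with a gripper value outside its range is refused whole. The fingers move at their own pace and stop on an object; FORCE is the grip in N (left out, the last holds). Time passes only in rows, so rows that do not move let the fingers close. It gives the time, the measured TCP pose, the force, the opening and the grip force at its end, in the units of the state.
- bot.observe(): the state, without advancing time (a new reading comes with each control period).
- bot.grab_frame(name): name is "scene" or "top" or "wrist"; returns a dict with "img" (480x640x3 uint8, red, green, blue), "intrinsics" (3x3 intrinsics, pixels), "R" (3x3) and "t" (3): a world point X has camera coordinates R X + t; the wrist camera has in their place "tool_from_camera" (4x4, takes a point from camera to tool coordinates, whose origin is the TCP and whose axes are the flange's). Camera axes: x right, y down, z forward; pixel columns grow to the right and rows downward; lengths in m; the calibration is good to about 2 mm. A picture is of the moment at which its call begins: read the wrist's pose just before it. There is no depth.
- bot.job_done(): hands the job in; it is judged then, once.
Trained networks look in a picture, given as the dict that the camera call returned (one of the last four; its "shot" number tells which), for a name from the list of things; names that differ only in an ending like _2 or _b are one class to them, and where a whole thing is asked for, a point or a joint stands for the part that bears it (a point fixed in the world has none). Each returns a list of dicts, best first, with "conf" (0 to 1); they miss things now and then, are a little off and sometimes report something else, mostly with a low value. They report only what shows in the picture. A call takes as long as a camera call. They do not tell look-alikes from the thing itself.
- bot.trace(query, picture): "region" (480x640 bool, what is visible of it).
- bot.spot_point(query, picture): "xyz" ([x, y, z] in m, in world coordinates, good to about 4 mm: a listed point, or the origin of a listed thing).
The state is a dict: "clock": time; "qpos": joint angles; "qd": joint speeds; "joint_efforts": joint torques, N m; "position": TCP position; "tool_rot": TCP orientation; "force": force on the tool from outside, world axes, zero at the start; "moment": the same for the moment, N m; "grip_width": finger opening in m; "finger_force": force on a finger pad.
Only numpy, scipy, OpenCV 4.12 (cv2) and the standard library are available. Lean on these libraries where they do the work, as an engineer would, in place of code of your own. Each camera call takes 0.05 s, during which the arm holds its last target. There are 200 camera calls.

## Working session

There is one attempt and no reset: what is moved stays moved. The work goes in short steps, Python scripts to look and compute and a shell command to move; the robot and the scene stay as the last step left them, time stands still between calls to the robot, and variables do not carry over. Pictures are saved under pics/ and viewed, at most 14 in all, crops included, and the job is handed in when it is done.

```bash
mkdir -p pics
cat > h.py <<'E'
import numpy as np, cv2
from workcell import bot
from scipy.spatial.transform import Rotation as Ro
def save(n,f): cv2.imwrite(f'pics/{n}.png',f['img'][:,:,::-1])
def st():
    s=bot.observe(); print({k:np.round(s[k],3).tolist() for k in('clock','position','tool_rot','force','grip_width','finger_force','qpos')}); return s
def spots(f,names):
    for n in names:
        print(n,[(np.round(d['xyz'],3).tolist(),round(float(d['conf']),2)) for d in bot.spot_point(n,f)[:3]])
def px(f,p):
    c=f['R']@np.array(p)+f['t']; q=f['intrinsics']@c; return q[:2]/q[2]
def unproj(f,u,v,z):
    d=f['R'].T@np.linalg.inv(f['intrinsics'])@np.array([u,v,1.]); o=-f['R'].T@f['t']; return o+d*(z-o[2])/d[2]
def rect(f,n,z):
    for d in bot.trace(n,f)[:3]:
        c,_=cv2.findContours(d['region'].astype(np.uint8),0,2)
        if not c: continue
        c=max(c,key=cv2.contourArea)[:,0]
        p=np.array([unproj(f,u,v,z)[:2] for u,v in c],np.float32)*1000
        r=cv2.minAreaRect(p); print(n,round(float(d['conf']),2),'rect',np.round(r[0],0),np.round(r[1],0),'ang',round(r[2],1), 'col',f['img'][d['region']].mean(0).round())
E
python3 - <<'E'
from h import *
s=st(); print(bot.tip_reach)
a=bot.grab_frame('top'); b=bot.grab_frame('scene'); save('top0',a); save('scene0',b)
for f in(a,b):
  spots(f,['curing_box','box_floor','lid_hinge','lid_bar','key_square_top','key_small_top','key_large_top','block_flat_center','block_mid_center','block_stub_center','block_shaped_center','pliers','mug'])
for n,z in [('block_flat',.022),('block_mid',.03),('block_stub',.045),('block_shaped',.03),('pliers',.01),('lid',.066)]: rect(a,n,z)
E
```

```text
{'clock': 0.0, 'position': [0.182, 0.598, 0.303], 'tool_rot': [-3.14, 0.0, 2.847], 'force': [0.168, -0.597, -0.358], 'grip_width': 0.085, 'finger_force': 0.0, 'qpos': [-1.346, 0.522, -0.036, 1.6, 0.021, 1.021, -0.113]}
0.0726
curing_box [([0.55, 0.17, 0.001], 0.56)]
box_floor []
lid_hinge [([0.629, 0.195, 0.066], 0.66), ([0.64, -0.365, 0.018], 0.34)]
lid_bar [([0.44, 0.133, 0.064], 0.63)]
key_square_top [([0.437, 0.353, 0.072], 0.42)]
key_small_top []
key_large_top [([0.488, 0.37, 0.066], 0.46)]
block_flat_center []
block_mid_center []
block_stub_center [([0.499, -0.372, 0.022], 0.81), ([0.456, -0.469, 0.023], 0.8), ([0.639, -0.364, 0.019], 0.2)]
block_shaped_center [([0.638, -0.365, 0.02], 0.94)]
pliers [([0.556, -0.277, -0.001], 0.65)]
mug [([0.782, -0.034, -0.003], 0.84)]
curing_box [([0.552, 0.165, -0.001], 0.75)]
box_floor []
lid_hinge [([0.626, 0.193, 0.063], 0.96)]
lid_bar [([0.438, 0.136, 0.063], 0.96)]
key_square_top [([0.436, 0.358, 0.066], 0.4)]
key_small_top [([0.539, 0.385, 0.063], 0.53)]
key_large_top [([0.492, 0.368, 0.07], 0.62)]
block_flat_center [([0.435, 0.358, 0.0
[... 174 characters left out ...]
([0.559, -0.277, -0.006], 0.8), ([0.504, -0.372, 0.024], 0.23)]
mug [([0.782, -0.04, 0.001], 0.91)]
block_flat 0.58 rect [526. 212.] [220. 430.] ang 18.0 col [135. 133. 131.]
block_stub 0.97 rect [ 458. -463.] [60. 61.] ang 3.0 col [ 52.  81. 153.]
block_stub 0.64 rect [ 500. -366.] [69. 47.] ang 81.7 col [183. 161. 130.]
block_shaped 0.94 rect [ 632. -362.] [124.  65.] ang 88.9 col [171. 148. 120.]
block_shaped 0.72 rect [ 267. -307.] [ 67. 119.] ang 61.0 col [187. 120.  60.]
block_shaped 0.36 rect [ 551. -274.] [ 48. 159.] ang 5.3 col [135.  99.  89.]
pliers 0.93 rect [ 560. -278.] [160.  47.] ang 88.9 col [136. 100.  91.]
lid 0.86 rect [530. 163.] [204. 332.] ang 17.2 col [146. 144. 143.]
```

View pics/top0.png

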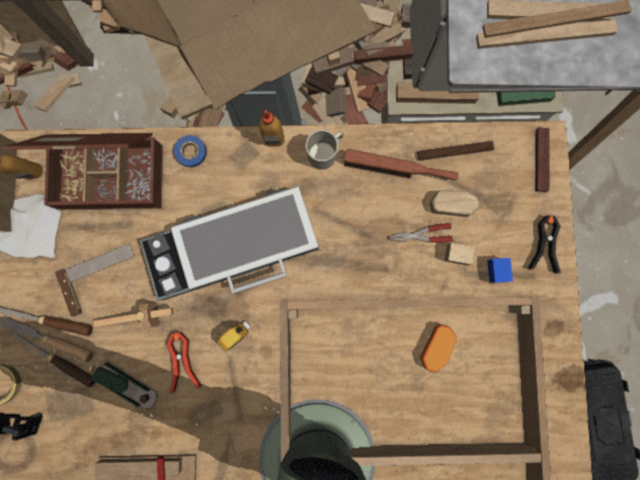

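View pics/scene0.png

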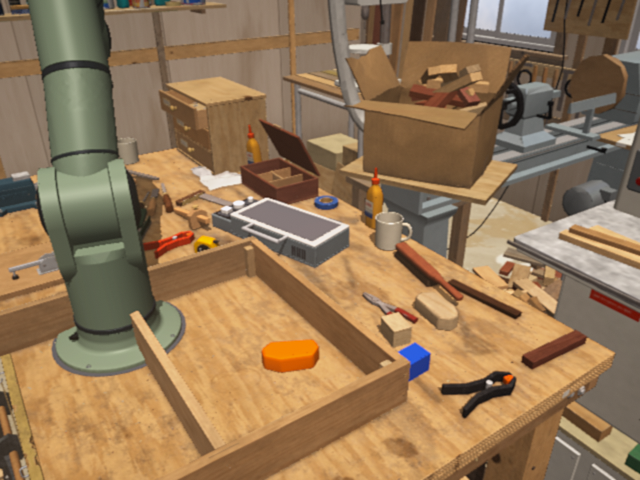

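The top picture shows the box at about px (240,240), with its keys at (155,245) square/small and (165,265) large. It also shows the stub at (460,254), the shaped block at (455,203), the pliers at (425,233) and the mug at (322,148). The scene picture confirms only two pale blocks. I'm moving above the lid bar first.

```bash
cat >> h.py <<'E'
def go(x,y,z,yaw=None):
    s=bot.observe(); R=Ro.from_euler('xyz',s['tool_rot']); d=R.inv().apply(np.array([x,y,z])-s['position'])*1000
    print('shift mm',d.round(1))
    if yaw is not None:
        c=[(R.inv()*Ro.from_euler('xyz',[np.pi,0,yaw+k])).as_rotvec() for k in (0,np.pi)]
        c.sort(key=np.linalg.norm)
        for v in c: print(' turn',v.round(3))
E
R='[-32,-31,0,0,0,0,0.38]'
python3 -m jog '[[[-32,-31,0,0,0,0,0.38],[-32,-31,0,0,0,0,0.38],[-32,-31,0,0,0,0,0.38],[-32,-31,0,0,0,0,0.38],[-32,-31,0,0,0,0,0.38]]]' 30
python3 -m jog '[[[-32,-31,0,0,0,0,0.38],[-32,-31,0,0,0,0,0.38],[-32,-31,0,0,0,0,0.38],[-32,-31,0,0,0,0,0.38],[-32,-31,0,0,0,0,0.38]]]'
python3 -m jog '[[[-30,-30,0,0,0,0.14,0.38],[-30,-30,0,0,0,0.14,0.38],[0,0,10,0,0,0.14,0.38],[0,0,10,0,0,0.14,0.38],[0,0,10,0,0,0.14,0.38]]]'
python3 -m jog '[[[0,0,0,0,0,0.14,0.38],[0,0,0,0,0,0.13,0.38],[0,0,0,0,0,0,0.38]]]'
python3 - <<'E'
from h import *
st(); f=bot.grab_frame('wrist'); save('w1',f)
spots(f,['lid_bar','lid_hinge','key_large_top'])
go(.439,.134,.25,1.876)
E
```

```text
clock: 2.2
position: [0.2903, 0.4016, 0.304]
tool_rot: [3.141, 0.0, 2.847]
force: [1.5, 1.2, 0.1]
grip_width: 0.0321
finger_force: 0.0
clock: 2.7
position: [0.3983, 0.2068, 0.3042]
tool_rot: [3.141, 0.0, 2.847]
force: [1.0, 1.5, -0.3]
grip_width: 0.0325
finger_force: 0.0
clock: 3.2
position: [0.4325, 0.1308, 0.2737]
tool_rot: [3.141, 0.0, 2.14]
force: [1.5, 0.4, -0.3]
grip_width: 0.0326
finger_force: 0.0
clock: 3.5
position: [0.4323, 0.1313, 0.2739]
tool_rot: [-3.142, 0.0, 1.875]
force: [-0.2, -0.4, 1.0]
grip_width: 0.0323
finger_force: 0.0
{'clock': 3.5, 'position': [0.432, 0.131, 0.274], 'tool_rot': [-3.142, 0.0, 1.875], 'force': [-0.243, -0.356, 1.021], 'grip_width': 0.032, 'finger_force': 0.0, 'qpos': [-0.698, 0.304, 0.334, 2.083, -0.14, 0.776, 0.026]}
lid_bar [([0.435, 0.132, 0.069], 0.77)]
lid_hinge [([0.627, 0.19, 0.063], 0.79)]
key_large_top []
shift mm [ 0.6  7.2 24. ]
 turn [ 0.    -0.     0.004]
 turn [ 0.     0.    -3.138]
```

```bash
python3 -m jog '[[[0,5,30,0,0,0,0.38],[0,0,30,0,0,0,0.38],[0,0,30,0,0,0,0.38],[0,0,30,0,0,0,0.38],[0,0,15,0,0,0,0.38]]]'
python3 -m jog '[[[0,0,13,0,0,0,0.38],[0,0,0,0,0,0,0.38],[0,0,0,0,0,0,0]]]' 40
python3 -m jog '[[[0,0,0,0,0,0,0],[0,0,0,0,0,0,0],[0,0,0,0,0,0,0]]]' 40
python3 - <<'E'
import numpy as np
for k in range(0,15):
    a,b=[1.72*j/14 for j in (k,k+1)]
    print(k, round(b,2), 'ty',round(198*(np.cos(a)-np.cos(b)),1),'tz',round(-198*(np.sin(b)-np.sin(a)),1))
E
```

```text
clock: 4.2
position: [0.4364, 0.1324, 0.1369]
tool_rot: [-3.139, 0.0, 1.879]
force: [0.4, 0.1, 0.4]
grip_width: 0.0322
finger_force: 0.0
clock: 4.5
position: [0.4372, 0.1325, 0.1262]
tool_rot: [-3.141, -0.0, 1.878]
force: [-0.4, 0.5, -0.0]
grip_width: 0.0193
finger_force: 0.0
clock: 4.8
position: [0.4386, 0.1331, 0.1271]
tool_rot: [3.137, -0.0, 1.877]
force: [6.8, 0.8, -2.6]
grip_width: 0.0101
finger_force: 39.9
0 0.12 ty 1.5 tz -24.3
1 0.25 ty 4.5 tz -23.9
2 0.37 ty 7.3 tz -23.2
3 0.49 ty 10.1 tz -22.1
4 0.61 ty 12.8 tz -20.7
5 0.74 ty 15.2 tz -19.0
6 0.86 ty 17.4 tz -17.0
7 0.98 ty 19.4 tz -14.7
8 1.11 ty 21.0 tz -12.2
9 1.23 ty 22.4 tz -9.5
10 1.35 ty 23.4 tz -6.7
11 1.47 ty 24.0 tz -3.8
12 1.6 ty 24.3 tz -0.9
13 1.72 ty 24.2 tz 2.1
14 1.84 ty 23.8 tz 5.1
```

```bash
python3 -m jog '[[[0,1,-12,0,0,0,0],[0,1,-12,0,0,0,0],[0,2,-12,0,0,0,0],[0,2,-12,0,0,0,0],[0,4,-12,0,0,0,0]]]'
python3 -m jog '[[[0,4,-12,0,0,0,0],[0,10,-22,0,0,0,0],[0,13,-20.5,0,0,0,0],[0,15,-19,0,0,0,0],[0,17.4,-17,0,0,0,0]]]'
python3 - <<'E'
from h import *
st(); f=bot.grab_frame('scene'); save('s2',f); spots(f,['lid_bar'])
E
```

```text
clock: 5.3
position: [0.4486, 0.1362, 0.1878]
tool_rot: [3.136, -0.0, 1.877]
force: [12.9, 2.3, -10.3]
grip_width: 0.0104
finger_force: 39.1
clock: 5.8
position: [0.5055, 0.1539, 0.2783]
tool_rot: [3.136, 0.001, 1.877]
force: [27.8, 6.1, -41.2]
grip_width: 0.0099
finger_force: 38.6
{'clock': 5.8, 'position': [0.505, 0.154, 0.278], 'tool_rot': [3.136, 0.001, 1.877], 'force': [27.821, 6.113, -41.166], 'grip_width': 0.01, 'finger_force': 38.565, 'qpos': [-0.659, 0.416, 0.333, 1.898, -0.176, 0.849, 0.07]}
lid_bar [([0.507, 0.159, 0.214], 0.69)]
```

View pics/s2.png

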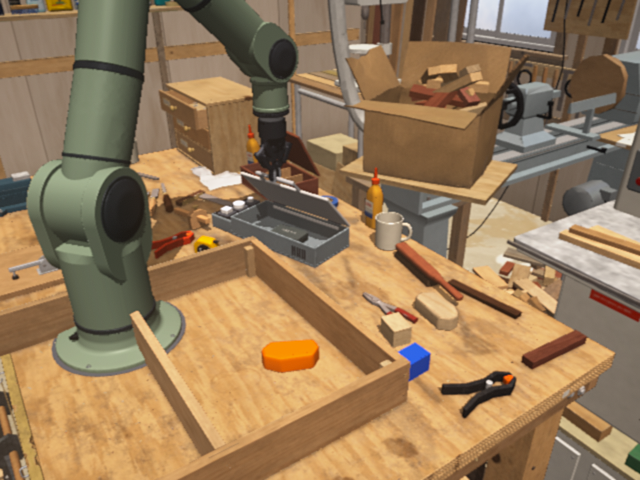

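Lid bar is at px (270,185) and the lid is about 50° open, with the force pulling towards the hinge. I'll trim the radius and carry on.

```bash
python3 -m jog '[[[0,20,-10,0,0,0,0],[0,21,-11,0,0,0,0],[0,22,-9,0,0,0,0]]]'
python3 -m jog '[[[0,23,-6,0,0,0,0],[0,24,-3,0,0,0,0],[0,24,-0.5,0,0,0,0]]]'
python3 -m jog '[[[0,18,1,0,0,0,0],[0,8,1.5,0,0,0,0],[0,0,0,0,0,0,0]]]'
python3 - <<'E'
from h import *
s=st(); f=bot.grab_frame('scene'); save('s3',f); spots(f,['lid_bar','lid_hinge'])
d=s['position']-np.array([.628,.194,.062]); print(d[0]*.954+d[1]*.301,d[2])
E
```

```text
clock: 6.2
position: [0.5631, 0.1719, 0.3097]
tool_rot: [3.142, -0.001, 1.877]
force: [-10.0, -5.7, 20.4]
grip_width: 0.0101
finger_force: 47.5
clock: 6.5
position: [0.6326, 0.1935, 0.3197]
tool_rot: [3.137, 0.0, 1.877]
force: [-1.5, -5.2, 18.5]
grip_width: 0.0102
finger_force: 49.5
clock: 6.8
position: [0.6579, 0.2013, 0.3163]
tool_rot: [3.136, 0.001, 1.877]
force: [3.9, -2.6, 14.9]
grip_width: 0.0096
finger_force: 50.3
{'clock': 6.8, 'position': [0.658, 0.201, 0.316], 'tool_rot': [3.136, 0.001, 1.877], 'force': [3.9, -2.561, 14.909], 'grip_width': 0.01, 'finger_force': 50.293, 'qpos': [-0.581, 0.636, 0.331, 1.418, -0.215, 1.117, 0.089]}
lid_bar [([0.658, 0.204, 0.258], 0.97)]
lid_hinge [([0.626, 0.197, 0.062], 0.85), ([0.555, 0.168, 0.001], 0.17)]
0.030722091745950357 0.2542706265227596
```

View pics/s3.png

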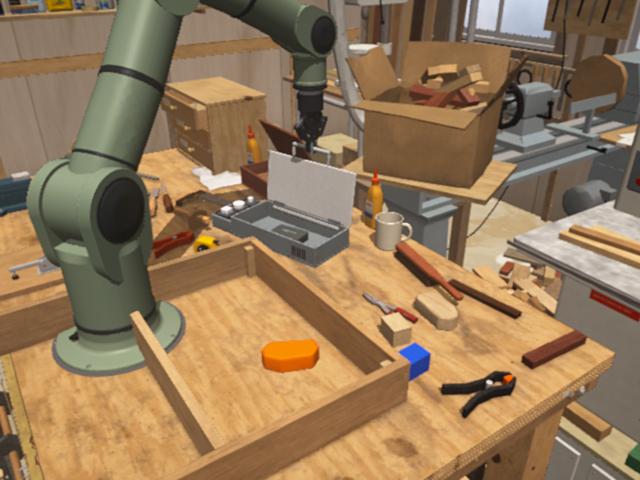

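The lid is past upright, leaning back (px (310,190)), with the case at (290,233). I'll release, rise, and look into the box.

```bash
python3 -m jog '[[[0,0,0,0,0,0,0.3],[0,0,0,0,0,0,0.3],[0,0,-20,0,0,0,0.3],[0,0,-30,0,0,0,0.3],[0,-30,-20,0,0,0,0.8]]]' 40
python3 -m jog '[[[0,-40,0,0,0,0,0.8],[0,-40,0,0,0,0,0.8],[0,-40,10,0,0,0,0.8],[0,-20,10,0,0,0,0.8],[0,0,0,0,0,0,0.8]]]'
python3 - <<'E'
from h import *
s=st(); f=bot.grab_frame('wrist'); save('w4',f); 
print(f.keys()); R=Ro.from_euler('xyz',s['tool_rot']).as_matrix(); T=np.eye(4);T[:3,:3]=R;T[:3,3]=s['position']
M=np.linalg.inv(T@f['tool_from_camera']); f['R'],f['t']=M[:3,:3],M[:3,3]
spots(f,['bit_case_center','box_floor']);
g=bot.grab_frame('top'); spots(g,['bit_case_center','box_floor','lid_bar','block_stub_center','block_shaped_center'])
rect(g,'bit_case',.032)
f2=dict(f)
rect(f2,'bit_case',.032)
E
```

```text
clock: 7.45
position: [0.6282, 0.1934, 0.3844]
tool_rot: [3.14, 0.0, 1.878]
force: [0.2, -0.1, 0.6]
grip_width: 0.0393
finger_force: 0.0
clock: 7.95
position: [0.4912, 0.1498, 0.3633]
tool_rot: [-3.14, -0.001, 1.877]
force: [1.1, -0.1, 0.7]
grip_width: 0.0679
finger_force: 0.0
{'clock': 7.95, 'position': [0.491, 0.15, 0.363], 'tool_rot': [-3.14, -0.001, 1.877], 'force': [1.107, -0.094, 0.71], 'grip_width': 0.068, 'finger_force': 0.0, 'qpos': [-0.697, 0.293, 0.362, 1.83, -0.12, 1.042, 0.018]}
dict_keys(['img', 'intrinsics', 'tool_from_camera', 'shot'])
bit_case_center [([0.549, 0.164, 0.019], 0.6)]
box_floor []
bit_case_center [([0.55, 0.166, 0.018], 0.62)]
box_floor [([0.552, 0.17, 0.01], 0.74)]
lid_bar [([0.664, 0.204, 0.255], 0.6), ([0.636, -0.368, -0.004], 0.26)]
block_stub_center [([0.458, -0.471, 0.023], 0.95), ([0.499, -0.372, 0.024], 0.62)]
block_shaped_center [([0.27, -0.307, 0.017], 0.94), ([0.552, 0.17, 0.001], 0.71), ([0.636, -0.364, 0.021], 0.59)]
bit_case 0.97 rect [552. 150.] [65. 74.] ang 25.8 col [90. 93. 89.]
bit_case 0.76 rect [548. 169.] [ 67. 106.] ang 23.8 col [105. 109. 101.]
```

View pics/w4.png

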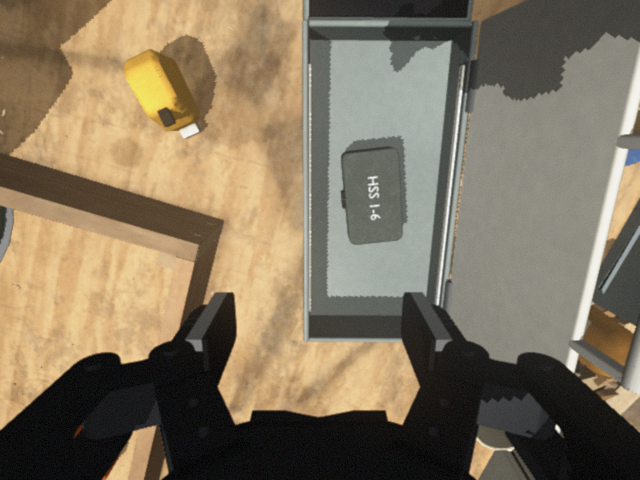

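The wrist view shows the case centred at px (373,195), rotated about 4–5° from the box, with the lid standing open at right.

```bash
python3 - <<'E'
from h import *
go(.549,.167,.083,1.955)
E
python3 -m jog '[[[2,30,40,0,0,-0.08,0.95],[0,30,50,0,0,0,0.95],[0,1,50,0,0,0,0.95],[0,0,50,0,0,0,0.95],[0,0,40,0,0,0,0.95]]]'
python3 - <<'E'
from h import *
st();go(.549,.167,.083,1.955)
E
```

```text
shift mm [ -0.9  57.6 280.3]
 turn [-0.     0.    -0.078]
 turn [0.    0.    3.063]
clock: 9.0
position: [0.5458, 0.1713, 0.1377]
tool_rot: [-3.14, 0.0, 1.957]
force: [1.5, 0.3, 0.0]
grip_width: 0.0811
finger_force: 0.0
{'clock': 9.0, 'position': [0.546, 0.171, 0.138], 'tool_rot': [-3.14, 0.0, 1.957], 'force': [1.5, 0.265, 0.048], 'grip_width': 0.081, 'finger_force': 0.0, 'qpos': [-0.576, 0.685, 0.24, 1.871, -0.262, 0.618, 0.213]}
shift mm [-5.2  1.4 54.7]
 turn [-0.002  0.     0.002]
 turn [-0.00e+00 -3.00e-03 -3.14e+00]
```

```bash
python3 -m jog '[[[-4,1.5,25,0,0,0,0.95],[0,0,20,0,0,0,0.95],[0,0,10,0,0,0,0.95],[0,0,0,0,0,0,0.5],[0,0,0,0,0,0,0.4]]]' 60
python3 -m jog '[[[0,0,0,0,0,0,0.4],[0,0,0,0,0,0,0.4],[0,0,-20,0,0,0,0.4],[0,0,-30,0,0,0,0.4],[0,0,-40,0,0,0,0.4]]]' 60
python3 -m jog '[[[0,0,-40,0,0,0,0.4],[0,0,-40,0,0,0,0.4],[0,0,-10,0,0,0,0.4]]]' 60
python3 - <<'E'
from h import *
st(); go(.50,-.13,.25); f=bot.grab_frame('wrist'); save('w5',f)
E
```

```text
clock: 9.5
position: [0.5498, 0.1685, 0.0865]
tool_rot: [3.141, 0.0, 1.957]
force: [1.3, 0.7, -0.4]
grip_width: 0.0607
finger_force: 64.9
clock: 10.0
position: [0.5487, 0.1682, 0.176]
tool_rot: [-3.14, 0.0, 1.957]
force: [1.2, 0.3, -1.6]
grip_width: 0.0604
finger_force: 65.6
clock: 10.3
position: [0.5505, 0.1686, 0.2701]
tool_rot: [3.136, -0.0, 1.957]
force: [0.3, -1.0, -1.8]
grip_width: 0.0605
finger_force: 65.8
{'clock': 10.3, 'position': [0.55, 0.169, 0.27], 'tool_rot': [3.136, -0.0, 1.957], 'force': [0.311, -0.991, -1.841], 'grip_width': 0.061, 'finger_force': 65.776, 'qpos': [-0.627, 0.5, 0.319, 1.785, -0.196, 0.882, 0.166]}
shift mm [-257.7 -159.2   19.1]
```

View pics/w5.png

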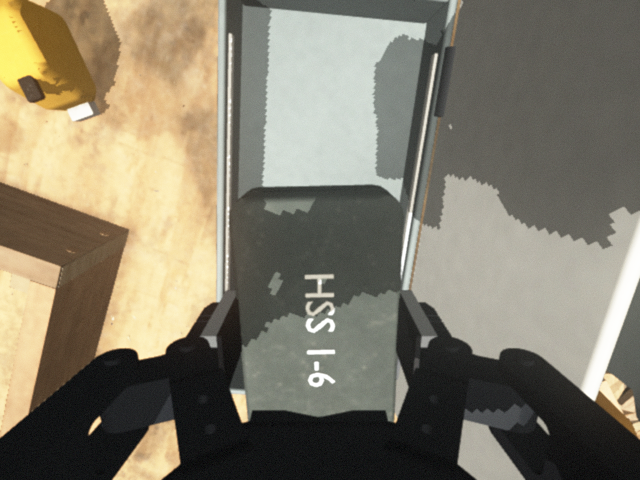

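```bash
python3 -m jog '[[[-33,-23,0,0,0,0,0.4],[-34,-23,0,0,0,0,0.4],[-34,-23,0,0,0,0,0.4],[-34,-23,0,0,0,0,0.4],[-34,-23,0,0,0,0,0.4]]]' 60
python3 -m jog '[[[-34,-23,20,0,0,0,0.4],[-33,-23,30,0,0,0,0.4],[0,0,35,0,0,0,0.4],[0,0,35,0,0,0,0.4],[0,0,30,0,0,0,0.4]]]' 60
python3 -m jog '[[[0,0,20,0,0,0,0.4],[0,0,10,0,0,0,0.4],[0,0,4,0,0,0,0.4],[0,0,0,0,0,0,0.4]]]' 60
python3 - <<'E'
from h import *
st(); f=bot.grab_frame('scene'); save('s6',f)
E
```

```text
clock: 10.85
position: [0.5054, -0.0328, 0.2647]
tool_rot: [-3.14, -0.0, 1.957]
force: [1.2, -0.3, -0.8]
grip_width: 0.0604
finger_force: 65.7
clock: 11.35
position: [0.488, -0.1108, 0.1132]
tool_rot: [-3.14, -0.001, 1.956]
force: [0.3, 1.2, -2.0]
grip_width: 0.0605
finger_force: 65.7
clock: 11.75
position: [0.4889, -0.1107, 0.0816]
tool_rot: [-3.141, -0.0, 1.957]
force: [-0.1, -0.0, -1.1]
grip_width: 0.0603
finger_force: 65.7
{'clock': 11.75, 'position': [0.489, -0.111, 0.082], 'tool_rot': [-3.141, -0.0, 1.957], 'force': [-0.092, -0.017, -1.134], 'grip_width': 0.06, 'finger_force': 65.657, 'qpos': [-0.039, 0.713, 0.194, 2.067, -0.336, 0.391, 0.807]}
```

View pics/s6.png

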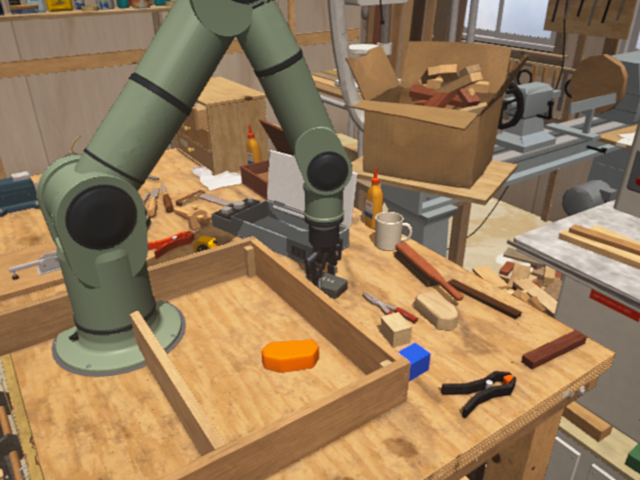

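Case is about to touch the bench at px (335,287), clear of the box and pliers. Releasing it and moving to view the blocks.

```bash
python3 -m jog '[[[0,0,1.5,0,0,0,0.4],[0,0,0,0,0,0,0.95],[0,0,0,0,0,0,0.95],[0,0,-25,0,0,0,0.95],[0,0,-40,0,0,0,0.95]]]'
python3 -m jog '[[[0,0,-45,0,0,0,0.95],[-20,-2,-45,0,0,0,0.95],[-40,-5,-40,0,0,0,0.95],[-40,-5,-10,0,0,0,0.95],[-40,-5,0,0,0,0,0.95]]]'
python3 -m jog '[[[-40,-5,0,0,0,0,0.95],[-40,-5,0,0,0,0,0.95],[-40,-5,0,0,0,0,0.95],[-40,-5,0,0,0,0,0.95],[-30,-4,0,0,0,0,0.95]]]'
python3 -m jog '[[[0,0,0,0,0,0,0.95],[0,0,0,0,0,0,0.95]]]'
cat >> h.py <<'E'
def wrist():
    s=bot.observe(); f=bot.grab_frame('wrist'); T=np.eye(4);T[:3,:3]=Ro.from_euler('xyz',s['tool_rot']).as_matrix();T[:3,3]=s['position']
    M=np.linalg.inv(T@f['tool_from_camera']); f['R'],f['t']=M[:3,:3],M[:3,3]; return f
E
python3 - <<'E'
from h import *
st(); f=wrist(); save('w7',f)
spots(f,['block_shaped_center','block_stub_center'])
rect(f,'block_shaped',.030); rect(f,'block_stub',.045)
g=bot.grab_frame('top'); spots(g,['bit_case_center','block_shaped_center','block_stub_center'])
E
```

```text
clock: 12.3
position: [0.4882, -0.1106, 0.1448]
tool_rot: [-3.139, -0.001, 1.957]
force: [1.1, 0.5, 1.3]
grip_width: 0.081
finger_force: 0.0
clock: 12.8
position: [0.5257, -0.2436, 0.2832]
tool_rot: [3.138, 0.002, 1.958]
force: [0.0, 0.3, -0.2]
grip_width: 0.0812
finger_force: 0.0
clock: 13.3
position: [0.5739, -0.4296, 0.2805]
tool_rot: [-3.141, 0.001, 1.956]
force: [-0.2, -0.2, -0.1]
grip_width: 0.081
finger_force: 0.0
clock: 13.5
position: [0.5737, -0.4275, 0.2801]
tool_rot: [-3.141, -0.0, 1.956]
force: [0.6, 0.8, 0.6]
grip_width: 0.0811
finger_force: 0.0
{'clock': 13.5, 'position': [0.574, -0.428, 0.28], 'tool_rot': [-3.141, -0.0, 1.956], 'force': [0.587, 0.813, 0.567], 'grip_width': 0.081, 'finger_force': 0.0, 'qpos': [0.351, 0.725, 0.366, 1.365, -0.269, 1.101, 1.14]}
block_shaped_center [([0.635, -0.369, 0.016], 0.77)]
block_stub_center [([0.458, -0.47, 0.021], 0.91), ([0.505, -0.37, 0.019], 0.82)]
block_shaped 0.79 rect [ 636. -363.] [121.  67.] ang 82.6 col [209. 183. 142.]
block_stub 0.86 rect [ 464. -464.] [67. 54.] ang 3.1 col [ 67.  97. 180.]
block_stub 0.72 rect [ 505. -369.] [60. 48.] ang 78.7 col [227. 207. 163.]
bit_case_center [([0.491, -0.118, 0.01], 0.91), ([0.78, -0.04, -0.0], 0.28)]
block_shaped_center [([0.638, -0.366, 0.019], 0.61)]
block_stub_center [([0.504, -0.373, 0.023], 0.59), ([0.638, -0.367, 0.02], 0.59)]
```

View pics/w7.png

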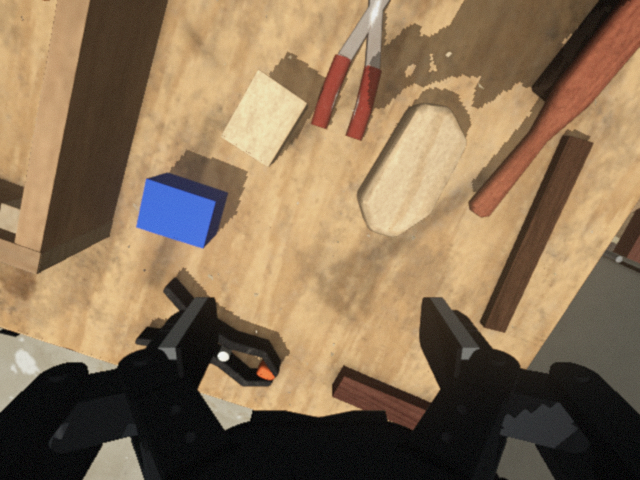

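The wrist view shows the shaped block centred at about px (412,170) and the stub at (265,118). Pliers handles end at (320,125) and (355,138), close to both, so I'll grasp with the fingertips above the pliers' 13 mm height. I need the shaped block's outline for its yaw.

Run:
```python
from h import *
f=wrist()
for n,z in(('block_shaped',.038),('block_stub',.045),('pliers',.01)):
  for d in bot.trace(n,f)[:2]:
    c,_=cv2.findContours(d['region'].astype(np.uint8),0,2); c=max(c,key=cv2.contourArea)
    a=cv2.approxPolyDP(cv2.convexHull(c),4,True)[:,0]
    p=np.array([unproj(f,u,v,z)[:2]*1000 for u,v in a]).round()
    e=np.roll(p,-1,0)-p
    print(n,d['conf'],[(a[i].tolist(),p[i].tolist(),round(np.hypot(*e[i])),round(np.degrees(np.arctan2(e[i,1],e[i,0]))%180)) for i in range(len(p))])
go(.636,-.367,.28)
```

```text
block_shaped 0.68 [([448, 108], [638.0, -304.0], 34, 142), ([464, 146], [665.0, -325.0], 60, 89), ([430, 211], [664.0, -385.0], 37, 61), ([396, 236], [646.0, -417.0], 24, 12), ([370, 231], [623.0, -422.0], 38, 133), ([356, 192], [597.0, -394.0], 63, 83), ([395, 125], [605.0, -332.0], 20, 72), ([412, 105], [611.0, -313.0], 11, 34), ([426, 102], [620.0, -307.0], 18, 9)]
block_stub 0.86 [([147, 178], [431.0, -448.0], 19, 36), ([168, 172], [446.0, -437.0], 49, 2), ([226, 192], [495.0, -435.0], 39, 94), ([215, 235], [498.0, -474.0], 19, 58), ([199, 247], [488.0, -490.0], 54, 3), ([137, 227], [434.0, -493.0], 45, 94)]
block_stub 0.57 [([258, 71], [489.0, -336.0], 45, 167), ([307, 106], [533.0, -346.0], 56, 78), ([268, 166], [521.0, -401.0], 45, 170), ([221, 136], [477.0, -393.0], 58, 78)]
pliers 0.69 [([388, 0], [562.0, -244.0], 61, 107), ([378, 80], [580.0, -302.0], 49, 97), ([361, 138], [586.0, -351.0], 45, 8), ([312, 124], [541.0, -357.0], 55, 94), ([332, 59], [537.0, -302.0], 52, 80), ([366, 0], [546.0, -251.0], 17, 24)]
shift mm [32.4 80.1  0.4]
```

```bash
python3 -m jog '[[[17,40,0,0,0,0,0.95],[17,40,20,0,0,0,0.95],[0,0,20,0,0,0.15,0.95],[0,0,20,0,0,0.15,0.95],[0,0,20,0,0,0.155e0,0.95]]]' || true
python3 -m jog '[[[17,40,0,0,0,0,0.95],[17,40,20,0,0,0,0.95],[0,0,20,0,0,0.15,0.95],[0,0,20,0,0,0.15,0.95],[0,0,20,0,0,0.15,0.95]]]'
python3 - <<'E'
from h import *
st(); go(.635,-.365,.091,1.501)
E
```

```text
clock: 14.65
position: [0.6355, -0.3654, 0.1996]
tool_rot: [3.142, 0.0, 1.501]
force: [0.8, 0.5, -0.9]
grip_width: 0.0809
finger_force: 0.0
{'clock': 14.65, 'position': [0.635, -0.365, 0.2], 'tool_rot': [3.142, 0.0, 1.501], 'force': [0.839, 0.493, -0.857], 'grip_width': 0.081, 'finger_force': 0.0, 'qpos': [0.196, 0.853, 0.449, 1.374, -0.398, 1.003, 0.655]}
shift mm [  0.4  -0.5 108.6]
 turn [ 0.  0. -0.]
 turn [ 0.    -0.     3.142]out of range
```

```bash
python3 -m jog '[[[0,0,40,0,0,0,0.95],[0,0,35,0,0,0,0.95],[0,0,22,0,0,0,0.95],[0,0,11,0,0,0,0.95],[0,0,0,0,0,0,0.95]]]' 40
python3 -m jog '[[[0,0,0,0,0,0,0.5],[0,0,0,0,0,0,0.4],[0,0,0,0,0,0,0.4],[0,0,0,0,0,0,0.4]]]' 45
python3 -m jog '[[[0,0,-15,0,0,0,0.4],[0,0,-30,0,0,0,0.4],[0,0,-40,0,0,0,0.4],[0,0,-40,0,0,0,0.4],[0,0,-40,0,0,0,0.4]]]' 45
python3 - <<'E'
from h import *
st(); f=bot.grab_frame('scene'); save('s8',f)
c=np.array([.551,.168]); bx=np.array([.954,.301]); by=np.array([-.301,.954]); t=c-.07*by; print(t)
go(*t,.28,1.876)
E
```

```text
clock: 15.15
position: [0.6349, -0.3654, 0.0912]
tool_rot: [-3.14, -0.001, 1.507]
force: [0.1, 0.6, 0.1]
grip_width: 0.0812
finger_force: 0.0
clock: 15.55
position: [0.636, -0.366, 0.0945]
tool_rot: [3.139, 0.001, 1.507]
force: [-1.4, 1.5, 4.3]
grip_width: 0.0582
finger_force: 47.2
clock: 16.05
position: [0.6352, -0.3657, 0.2611]
tool_rot: [3.14, 0.001, 1.507]
force: [0.5, -0.1, -1.0]
grip_width: 0.0582
finger_force: 48.7
{'clock': 16.05, 'position': [0.635, -0.366, 0.261], 'tool_rot': [3.14, 0.001, 1.507], 'force': [0.48, -0.08, -1.016], 'grip_width': 0.058, 'finger_force': 48.726, 'qpos': [0.186, 0.792, 0.475, 1.33, -0.373, 1.105, 0.642]}
[0.57207 0.10122]
shift mm [463.1 -94.4 -14.3]
 turn [ 0.008  0.006 -0.37 ]
 turn [ 0.008 -0.011  2.772]
```

View pics/s8.png

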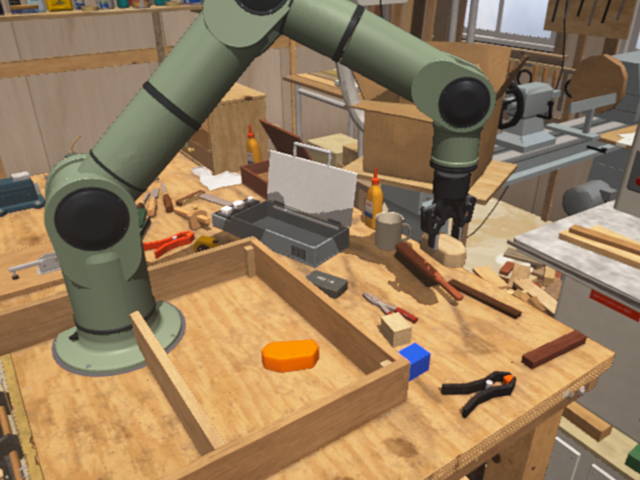

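The shaped block is held at px (450,245); pliers and stub look undisturbed. I'm carrying it to the box.

```bash
python3 -m jog '[[[20,-4,0,0,0,0,0.4],[36,-8,0,0,0,0,0.4],[38,-8,0,0,0,0,0.4],[38,-8,0,0,0,0,0.4],[38,-8,0,0,0,0,0.4]]]' 45
python3 -m jog '[[[38,-8,0,0,0,0,0.4],[38,-8,0,0,0,0,0.4],[38,-8,0,0,0,0,0.4],[38,-8,0,0,0,0,0.4],[38,-8,0,0,0,0,0.4]]]' 45
python3 -m jog '[[[38,-8,0,0,0,0,0.4],[38,-8,0,0,0,0,0.4],[26,-2,0,0,0,-0.12,0.4],[0,0,0,0,0,-0.12,0.4],[0,0,0,0,0,-0.13,0.4]]]' 45
python3 -m jog '[[[0,0,0,0,0,0,0.4]]]' 45
python3 - <<'E'
from h import *
st(); go(.572,.101,.1005,1.876); f=wrist(); save('w9',f)
g=bot.grab_frame('scene');spots(g,['block_stub_center','block_shaped_center'])
E
```

```text
clock: 16.6
position: [0.61, -0.1923, 0.259]
tool_rot: [3.14, -0.0, 1.506]
force: [0.5, -0.4, -0.9]
grip_width: 0.0582
finger_force: 48.7
clock: 17.1
position: [0.5823, -0.0001, 0.2589]
tool_rot: [3.14, -0.001, 1.507]
force: [1.3, -0.7, -0.9]
grip_width: 0.0583
finger_force: 48.7
clock: 17.6
position: [0.5712, 0.1025, 0.2588]
tool_rot: [3.14, -0.0, 1.883]
force: [0.2, -0.0, -1.6]
grip_width: 0.0586
finger_force: 48.7
clock: 17.7
position: [0.5713, 0.1014, 0.2588]
tool_rot: [3.14, -0.0, 1.879]
force: [0.2, -0.5, -1.1]
grip_width: 0.0581
finger_force: 48.7
{'clock': 17.7, 'position': [0.571, 0.101, 0.259], 'tool_rot': [3.14, -0.0, 1.879], 'force': [0.203, -0.475, -1.1], 'grip_width': 0.058, 'finger_force': 48.708, 'qpos': [-0.563, 0.536, 0.408, 1.784, -0.268, 0.875, 0.275]}
shift mm [ -0.6   0.3 158.3]
 turn [ 0.002 -0.     0.003]
 turn [ 1.000e-03  3.000e-03 -3.139e+00]
block_stub_center [([0.502, -0.375, 0.025], 0.81), ([0.46, -0.472, 0.018], 0.63)]
block_shaped_center [([0.269, -0.313, 0.019], 0.78), ([0.571, 0.102, 0.185], 0.7)]
```

View pics/w9.png

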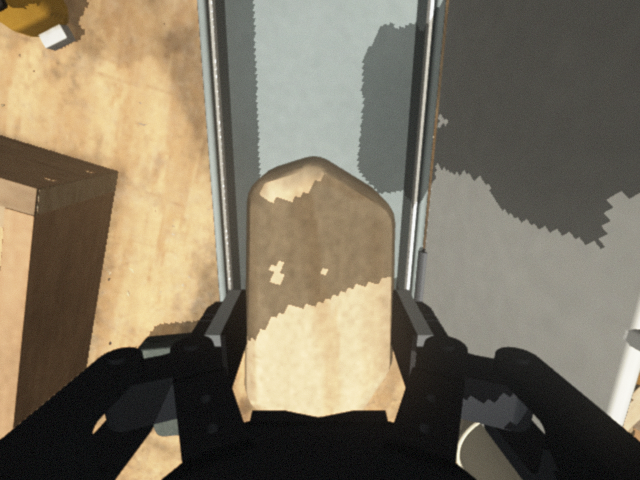

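The block (px (320,290)) hangs square between the walls. Lowering.

```bash
python3 -m jog '[[[0,0,35,0,0,0,0.4],[0,0,40,0,0,0,0.4],[0,0,40,0,0,0,0.4],[0,0,25,0,0,0,0.4],[0,0,12,0,0,0,0.4]]]' 45
python3 -m jog '[[[0,0,4,0,0,0,0.4],[0,0,2,0,0,0,0.4],[0,0,0,0,0,0,0.4]]]' 45
python3 -m jog '[[[0,0,2,0,0,0,0.4],[0,0,0,0,0,0,0.4]]]' 45
```

```text
clock: 18.4
position: [0.5703, 0.1011, 0.1033]
tool_rot: [-3.139, 0.0, 1.875]
force: [0.2, 0.7, -0.6]
grip_width: 0.0581
finger_force: 48.7
clock: 18.7
position: [0.5717, 0.1015, 0.1008]
tool_rot: [3.14, 0.0, 1.876]
force: [0.2, 0.3, -1.0]
grip_width: 0.0583
finger_force: 48.7
clock: 18.9
position: [0.572, 0.1016, 0.0997]
tool_rot: [3.139, -0.0, 1.876]
force: [-5.3, -0.3, 22.7]
grip_width: 0.0581
finger_force: 53.6
```

```bash
python3 -m jog '[[[0,0,-2,0,0,0,0.9],[0,0,0,0,0,0,0.9],[0,0,0,0,0,0,0.9],[0,0,-30,0,0,0,0.9],[0,0,-45,0,0,0,0.9]]]' 45
python3 -m jog '[[[0,0,-45,0,0,0,0.8],[-20,-10,-40,0,0,0,0.8],[-38,-18,-10,0,0,0,0.8],[-38,-18,0,0,0,0,0.8],[-38,-18,0,0,0,0,0.8]]]'
python3 -m jog '[[[-38,-18,0,0,0,0,0.8],[-38,-18,0,0,0,0,0.8],[-38,-18,0,0,0,0,0.8],[-38,-18,0,0,0,0,0.8],[-38,-18,0,0,0,0,0.8]]]'
python3 -m jog '[[[-38,-18,0,0,0,0,0.8],[0,0,0,0,0,0.13,0.8],[0,0,0,0,0,0.13,0.8],[0,0,0,0,0,0.13,0.8],[0,0,0,0,0,0.12,0.8]]]'
python3 - <<'E'
from h import *
st(); f=wrist(); spots(f,['block_stub_center']); rect(f,'block_stub',.045); g=bot.grab_frame('top'); spots(g,['block_stub_center','block_shaped_center'])
rect(g,'block_stub',.045); go(.504,-.372,.094,1.361)
E
```

```text
clock: 19.4
position: [0.5701, 0.1012, 0.1736]
tool_rot: [-3.138, 0.0, 1.877]
force: [0.2, 0.7, 1.4]
grip_width: 0.077
finger_force: 0.0
clock: 19.9
position: [0.5502, -0.0469, 0.2701]
tool_rot: [3.14, 0.0, 1.877]
force: [-0.7, 0.3, -0.9]
grip_width: 0.0683
finger_force: 0.0
clock: 20.4
position: [0.5214, -0.2555, 0.2696]
tool_rot: [3.141, 0.0, 1.877]
force: [0.0, 0.1, 0.1]
grip_width: 0.0683
finger_force: 0.0
clock: 20.9
position: [0.5161, -0.2957, 0.2695]
tool_rot: [3.141, 0.0, 1.361]
force: [-1.0, 0.5, -0.1]
grip_width: 0.0684
finger_force: 0.0
{'clock': 20.9, 'position': [0.516, -0.296, 0.269], 'tool_rot': [3.141, 0.0, 1.361], 'force': [-0.951, 0.49, -0.073], 'grip_width': 0.068, 'finger_force': 0.0, 'qpos': [0.032, 0.58, 0.577, 1.739, -0.381, 0.935, 0.553]}
block_stub_center [([0.458, -0.468, 0.022], 0.83), ([0.508, -0.335, 0.02], 0.61), ([0.554, -0.277, -0.002], 0.57)]
block_stub 0.74 rect [ 463. -453.] [66. 72.] ang 1.7 col [ 44.  73. 142.]
block_stub 0.55 rect [ 511. -327.] [71. 46.] ang 79.4 col [214. 196. 154.]
block_stub_center [([0.459, -0.471, 0.023], 0.5)]
block_shaped_center [([0.574, 0.103, 0.022], 0.81)]
block_stub 0.68 rect [569. 101.] [ 64. 117.] ang 15.0 col [123. 108.  88.]
shift mm [-77.3   3.4 175.5]
 turn [ 0.    -0.     0.008]
 turn [ 0.     0.    -3.134]
```

The stub seems to have been knocked to around (0.508,-0.335). I'm backing off for a proper look.

```bash
python3 -m jog '[[[-40,0,0,0,0,0,0.8],[-40,0,0,0,0,0,0.8],[-30,0,0,0,0,0,0.8],[0,0,0,0,0,0,0.8],[0,0,0,0,0,0,0.8]]]'
python3 - <<'E'
from h import *
st(); f=wrist(); save('w10',f); spots(f,['block_stub_center','block_shaped_center','pliers'])
for n,z in(('block_stub',.045),('pliers',.01)):
  for d in bot.trace(n,f)[:2]:
    c,_=cv2.findContours(d['region'].astype(np.uint8),0,2); c=max(c,key=cv2.contourArea)
    a=cv2.approxPolyDP(cv2.convexHull(c),4,True)[:,0]
    print(n,a.tolist(),[(unproj(f,u,v,z)[:2]*1000).round().tolist() for u,v in a])
rect(f,'block_stub',.045)
E
```

```text
clock: 21.75
position: [0.4934, -0.4037, 0.2693]
tool_rot: [-3.141, -0.0, 1.367]
force: [0.9, 0.1, -0.8]
grip_width: 0.0683
finger_force: 0.0
{'clock': 21.75, 'position': [0.493, -0.404, 0.269], 'tool_rot': [-3.141, -0.0, 1.367], 'force': [0.886, 0.127, -0.826], 'grip_width': 0.068, 'finger_force': 0.0, 'qpos': [0.237, 0.646, 0.561, 1.62, -0.393, 0.99, 0.721]}
block_stub_center [([0.456, -0.471, 0.024], 0.85), ([0.51, -0.338, 0.016], 0.62)]
block_shaped_center [([0.268, -0.308, 0.023], 0.92)]
pliers [([0.557, -0.277, -0.003], 0.83)]
block_stub [[347, 89], [348, 167], [293, 169], [290, 93]] [[535.0, -308.0], [526.0, -364.0], [483.0, -357.0], [493.0, -302.0]]
block_stub [[321, 253], [335, 313], [272, 328], [257, 287], [263, 269]] [[490.0, -431.0], [491.0, -489.0], [432.0, -492.0], [429.0, -450.0], [438.0, -435.0]]
pliers [[337, 0], [362, 0], [394, 70], [410, 136], [357, 149], [344, 83]] [[542.0, -239.0], [562.0, -243.0], [579.0, -298.0], [585.0, -353.0], [538.0, -355.0], [537.0, -300.0]]
pliers [[347, 88], [349, 167], [295, 170], [289, 92]] [[539.0, -304.0], [529.0, -369.0], [481.0, -362.0], [490.0, -297.0]]
block_stub 0.82 rect [ 509. -333.] [60. 45.] ang 80.2 col [234. 216. 171.]
block_stub 0.63 rect [ 461. -462.] [64. 60.] ang 3.6 col [ 70. 100. 181.]
```

View pics/w10.png

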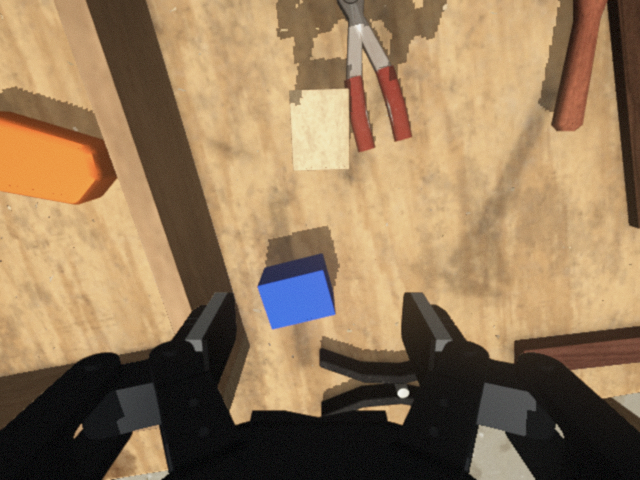

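The stub sits at px (320,130), touching distance from the pliers handle at (350,110). I'll grip it across 44 mm with the tips above the pliers, biased forward so the rear finger moves it away from them.

```bash
python3 -m jog '[[[34,0,20,0,0,-0.03,0.75],[36,-2,40,0,0,0,0.75],[0,0,40,0,0,0,0.75],[0,0,0,0,0,0,0.75],[0,0,0,0,0,0,0.75]]]' 45
python3 - <<'E'
from h import *
st(); go(.505,-.335,.096,1.40)
E
```

```text
clock: 22.6
position: [0.5046, -0.3375, 0.1731]
tool_rot: [-3.141, 0.001, 1.396]
force: [-0.0, -0.9, -0.1]
grip_width: 0.0641
finger_force: 0.0
{'clock': 22.6, 'position': [0.505, -0.337, 0.173], 'tool_rot': [-3.141, 0.001, 1.396], 'force': [-0.033, -0.894, -0.108], 'grip_width': 0.064, 'finger_force': 0.0, 'qpos': [0.169, 0.717, 0.487, 1.771, -0.458, 0.768, 0.715]}
shift mm [ 2.5  0.  77.1]
 turn [-0.     0.001 -0.004]
 turn [1.000e-03 1.000e-03 3.138e+00]
```

```bash
python3 -m jog '[[[2.5,0,35,0,0,0,0.75],[0,0,25,0,0,0,0.75],[0,0,17,0,0,0,0.75],[0,0,0,0,0,0,0.75]]]' 45
python3 -m jog '[[[0,0,0,0,0,0,0.4],[0,0,0,0,0,0,0.2],[0,0,0,0,0,0,0.2],[0,0,0,0,0,0,0.2]]]' 45
python3 -m jog '[[[0,0,-15,0,0,0,0.2],[0,0,-30,0,0,0,0.2],[0,0,-40,0,0,0,0.2],[0,0,-40,0,0,0,0.2],[0,0,-45,0,0,0,0.2]]]' 45
python3 - <<'E'
from h import *
st(); g=bot.grab_frame('scene'); spots(g,['block_stub_center','pliers','block_shaped_center'])
t=np.array([.551,.168])+.085*np.array([-.301,.954]); print(t); go(*t,.28,1.876)
E
```

```text
clock: 23.0
position: [0.5049, -0.3348, 0.095]
tool_rot: [-3.141, -0.0, 1.396]
force: [-0.6, 1.3, -0.4]
grip_width: 0.0641
finger_force: 0.0
clock: 23.4
position: [0.5057, -0.3351, 0.0971]
tool_rot: [3.139, 0.001, 1.396]
force: [-2.3, -0.1, 8.1]
grip_width: 0.0442
finger_force: 46.7
clock: 23.9
position: [0.5046, -0.3341, 0.2682]
tool_rot: [3.141, 0.0, 1.396]
force: [0.6, 0.7, -0.3]
grip_width: 0.0443
finger_force: 46.0
{'clock': 23.9, 'position': [0.505, -0.334, 0.268], 'tool_rot': [3.141, 0.0, 1.396], 'force': [0.614, 0.686, -0.295], 'grip_width': 0.044, 'finger_force': 46.037, 'qpos': [0.108, 0.597, 0.569, 1.712, -0.383, 0.945, 0.652]}
block_stub_center [([0.503, -0.335, 0.192], 0.82), ([0.457, -0.472, 0.021], 0.8)]
pliers [([0.556, -0.277, -0.006], 0.73)]
block_shaped_center [([0.571, 0.099, 0.024], 0.82), ([0.273, -0.31, 0.017], 0.75)]
[0.525415 0.24909 ]
shift mm [578.  -81.2 -12.9]
 turn [ 0.003  0.001 -0.479]
 turn [ 1.000e-03 -4.000e-03  2.662e+00]
```

```bash
python3 -m jog '[[[20,-4,0,0,0,0,0.2],[38,-6,0,0,0,0,0.2],[38,-6,0,0,0,0,0.2],[38,-6,0,0,0,0,0.2],[38,-6,0,0,0,0,0.2]]]' 45
python3 -m jog '[[[38,-6,0,0,0,0,0.2],[38,-6,0,0,0,0,0.2],[38,-6,0,0,0,0,0.2],[38,-6,0,0,0,0,0.2],[38,-5,0,0,0,0,0.2]]]' 45
python3 -m jog '[[[38,-5,0,0,0,0,0.2],[38,-5,0,0,0,0,0.2],[38,-5,0,0,0,0,0.2],[38,-5,0,0,0,0,0.2],[38,-5,0,0,0,0,0.2]]]' 45
python3 -m jog '[[[26,-2,0,0,0,-0.12,0.2],[0,0,0,0,0,-0.12,0.2],[0,0,0,0,0,-0.12,0.2],[0,0,0,0,0,-0.12,0.2],[0,0,0,0,0,0,0.2]]]' 45
python3 - <<'E'
from h import *
st(); go(.5254,.249,.1025,1.876); f=wrist(); save('w11',f)
E
```

```text
clock: 24.6
position: [0.5066, -0.1584, 0.2649]
tool_rot: [-3.14, -0.0, 1.396]
force: [0.9, 0.8, -1.4]
grip_width: 0.0441
finger_force: 46.1
clock: 25.1
position: [0.5109, 0.0337, 0.265]
tool_rot: [-3.14, 0.0, 1.397]
force: [0.4, 0.5, -0.6]
grip_width: 0.0438
finger_force: 46.1
clock: 25.6
position: [0.5193, 0.225, 0.2649]
tool_rot: [-3.141, 0.001, 1.397]
force: [0.5, -0.1, -0.1]
grip_width: 0.0441
finger_force: 46.1
clock: 26.1
position: [0.5222, 0.2492, 0.2649]
tool_rot: [-3.14, 0.0, 1.879]
force: [-0.3, -0.2, -0.8]
grip_width: 0.0442
finger_force: 46.1
{'clock': 26.1, 'position': [0.522, 0.249, 0.265], 'tool_rot': [-3.14, 0.0, 1.879], 'force': [-0.27, -0.171, -0.787], 'grip_width': 0.044, 'finger_force': 46.058, 'qpos': [-0.857, 0.533, 0.443, 1.782, -0.283, 0.892, 0.02]}
shift mm [ -1.2   3.2 162.4]
 turn [-0.001  0.     0.003]
 turn [-0.000e+00 -2.000e-03 -3.139e+00]
```

View pics/w11.png

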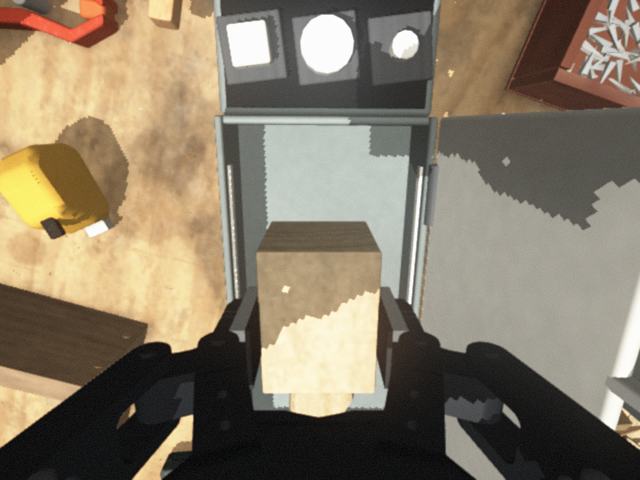

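The stub (px (320,310)) is centred over the left half. Keys run square (250,42), large (328,43), small (404,43). Lowering and releasing.

```bash
python3 -m jog '[[[0,3,35,0,0,0,0.2],[0,0,40,0,0,0,0.2],[0,0,40,0,0,0,0.2],[0,0,28,0,0,0,0.2],[0,0,13,0,0,0,0.2]]]' 45
python3 -m jog '[[[0,0,4,0,0,0,0.2],[0,0,2,0,0,0,0.2],[0,0,0,0,0,0,0.2]]]' 45
python3 -m jog '[[[0,0,1,0,0,0,0.2],[0,0,0,0,0,0,0.2]]]' 45
```

```text
clock: 26.65
position: [0.5243, 0.2498, 0.1067]
tool_rot: [-3.138, 0.001, 1.873]
force: [0.1, -0.0, 0.8]
grip_width: 0.0441
finger_force: 46.1
clock: 26.95
position: [0.5258, 0.2507, 0.1043]
tool_rot: [3.14, -0.0, 1.876]
force: [0.5, 0.6, 0.3]
grip_width: 0.0443
finger_force: 46.1
clock: 27.15
position: [0.5257, 0.2508, 0.1031]
tool_rot: [3.14, -0.0, 1.877]
force: [-1.1, 0.0, 5.1]
grip_width: 0.044
finger_force: 46.8
```

```bash
python3 -m jog '[[[0,0,-1,0,0,0,0.75],[0,0,0,0,0,0,0.75],[0,0,0,0,0,0,0.75],[0,0,-30,0,0,0,0.75],[0,0,-45,0,0,0,0.75]]]' 45
python3 -m jog '[[[0,0,-45,0,0,0,0.75],[0,0,-45,0,0,0,0],[0,0,-45,0,0,0,0],[0,0,-45,0,0,0,0],[0,0,-40,0,0,0,0]]]' 45
python3 - <<'E'
from h import *
s=st(); f=wrist(); save('w12',f); spots(f,['lid_bar','block_stub_center','block_shaped_center'])
g=bot.grab_frame('scene'); spots(g,['lid_bar','block_stub_center','block_shaped_center'])
go(.695,.2145,.39,1.876)
E
```

```text
clock: 27.65
position: [0.5243, 0.2499, 0.1773]
tool_rot: [-3.137, 0.001, 1.877]
force: [-0.6, 0.2, 1.0]
grip_width: 0.0643
finger_force: 0.0
clock: 28.15
position: [0.5252, 0.2502, 0.4007]
tool_rot: [3.141, -0.0, 1.876]
force: [0.4, 1.0, -0.3]
grip_width: 0.0056
finger_force: 0.0
{'clock': 28.15, 'position': [0.525, 0.25, 0.401], 'tool_rot': [3.141, -0.0, 1.876], 'force': [0.379, 0.984, -0.325], 'grip_width': 0.006, 'finger_force': 0.0, 'qpos': [-0.91, 0.401, 0.514, 1.613, -0.209, 1.182, -0.045]}
lid_bar [([0.662, 0.204, 0.254], 0.59)]
block_stub_center [([0.529, 0.252, 0.024], 0.86)]
block_shaped_center [([0.573, 0.098, 0.025], 0.68)]
lid_bar [([0.662, 0.206, 0.255], 0.59), ([0.57, 0.101, 0.025], 0.23)]
block_stub_center [([0.456, -0.471, 0.02], 0.89)]
block_shaped_center [([0.569, 0.102, 0.026], 0.76), ([0.272, -0.309, 0.018], 0.63)]
shift mm [-85.4 151.2   7. ]
 turn [-0.002  0.001  0.001]
 turn [-1.000e-03 -3.000e-03 -3.141e+00]
```

View pics/w12.png

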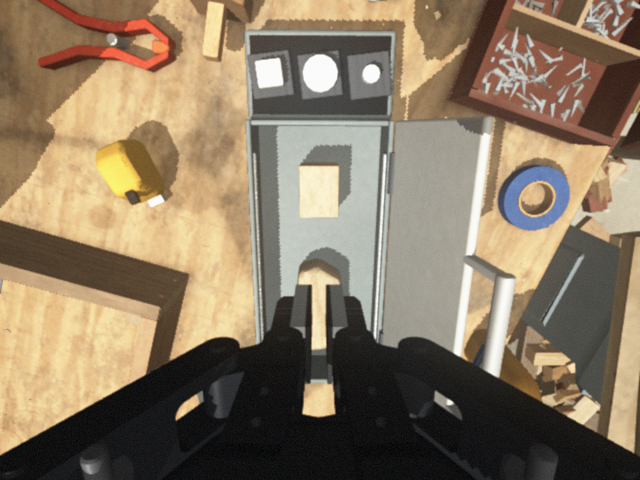

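Stub (px (318,190)) and shaped block (320,280) lie flat side by side, and the lid bar is at (500,330). I'm going over and behind the bar to pull the lid forward.

```bash
python3 -m jog '[[[-20,36,0,0,0,0,0],[-22,38,0,0,0,0,0],[-22,38,0,0,0,0,0],[-21,38,0,0,0,0,0],[0,5,0,0,0,0,0]]]' 45
python3 -m jog '[[[0,0,0,0,0,0,0],[0,0,30,0,0,0,0],[0,0,35,0,0,0,0],[0,0,20,0,0,0,0],[0,0,0,0,0,0,0]]]'
python3 -m jog '[[[0,-10,0,0,0,0,0],[0,-12,0,0,0,0,0],[0,-15,0,0,0,0,0],[0,-15,0,0,0,0,0]]]'
python3 - <<'E'
from h import *
st(); g=bot.grab_frame('scene'); spots(g,['lid_bar'])
E
```

```text
clock: 29.05
position: [0.7019, 0.2132, 0.3953]
tool_rot: [-3.139, 0.003, 1.873]
force: [0.2, -1.6, 0.0]
grip_width: -0.0
finger_force: 0.0
clock: 29.55
position: [0.6967, 0.2169, 0.3105]
tool_rot: [-3.137, -0.0, 1.878]
force: [0.3, 0.1, 0.5]
grip_width: -0.0001
finger_force: 0.0
clock: 29.95
position: [0.6486, 0.2008, 0.3151]
tool_rot: [3.139, -0.0, 1.877]
force: [2.9, 1.1, 2.0]
grip_width: 0.0002
finger_force: 0.8
{'clock': 29.95, 'position': [0.649, 0.201, 0.315], 'tool_rot': [3.139, -0.0, 1.877], 'force': [2.882, 1.054, 1.996], 'grip_width': 0.0, 'finger_force': 0.77, 'qpos': [-0.675, 0.647, 0.481, 1.45, -0.316, 1.119, 0.168]}
lid_bar [([0.633, 0.196, 0.258], 0.91), ([0.572, 0.102, 0.027], 0.74), ([0.435, 0.357, 0.065], 0.21)]
```

Working: the lid is at about 1.55. Pull on well past balance, then retreat upward.

```bash
python3 -m jog '[[[0,-15,0,0,0,0,0],[0,-15,0,0,0,0,0],[0,-15,0,0,0,0,0],[0,-12,0,0,0,0,0],[0,0,-25,0,0,0,0]]]'
python3 -m jog '[[[0,0,-35,0,0,0,0],[0,0,-35,0,0,0,0],[25,0,0,0,0,0.1,0],[35,0,0,0,0,0.1,0],[35,0,0,0,0,0.1,0]]]'
python3 -m jog '[[[0,0,0,0,0,0.1,0],[0,0,0,0,0,0.1,0],[0,0,0,0,0,0.1,0],[0,0,0,0,0,0.1,0],[0,0,0,0,0,0.1,0]]]'
python3 - <<'E'
from h import *
st(); g=bot.grab_frame('scene'); spots(g,['lid_bar'])
go(.4375,.3535,.20,.305)
E
```

```text
clock: 30.55
position: [0.5933, 0.1834, 0.3374]
tool_rot: [-3.138, -0.0, 1.877]
force: [0.9, 0.7, 1.7]
grip_width: 0.0002
finger_force: 0.0
clock: 31.05
position: [0.5762, 0.2774, 0.4099]
tool_rot: [3.14, -0.002, 1.572]
force: [0.9, -0.2, -0.6]
grip_width: 0.0
finger_force: 0.0
clock: 31.55
position: [0.5766, 0.2767, 0.4093]
tool_rot: [3.141, -0.001, 1.073]
force: [-0.0, 0.1, 0.2]
grip_width: -0.0001
finger_force: 0.0
{'clock': 31.55, 'position': [0.577, 0.277, 0.409], 'tool_rot': [3.141, -0.001, 1.073], 'force': [-0.036, 0.052, 0.236], 'grip_width': -0.0, 'finger_force': 0.0, 'qpos': [-0.977, 0.549, 0.713, 1.447, -0.365, 1.279, -0.73]}
lid_bar [([0.499, 0.155, 0.202], 0.7)]
shift mm [   1.3 -158.8  209. ]
 turn [ 0.    -0.001  0.771]
 turn [ 1.000e-03  0.000e+00 -2.371e+00]
```

```bash
python3 -m jog '[[[0,-30,0,0,0,0,0],[0,-32,0,0,0,0,0],[0,-32,0,0,0,0,0],[0,-32,0,0,0,0,0],[0,-33,0,0,0,0,0]]]'
python3 -m jog '[[[0,0,0,0,0,0.13,0],[0,0,0,0,0,0.13,0],[0,0,0,0,0,0.13,0],[0,0,0,0,0,0.13,0],[0,0,0,0,0,0.13,0]]]'
python3 -m jog '[[[0,0,0,0,0,0.12,0],[0,0,20,0,0,0,0],[0,0,20,0,0,0,0],[0,0,0,0,0,0,0],[0,0,0,0,0,0,0]]]'
python3 - <<'E'
from h import *
st(); f=wrist(); save('w13',f); spots(f,['key_square_top','key_small_top','key_large_top','lid_bar'])
g=bot.grab_frame('scene'); spots(g,['lid_bar','key_square_top','key_small_top','key_large_top'])
go(.4375,.3535,.16,.305)
E
```

```text
clock: 32.15
position: [0.4354, 0.3523, 0.4089]
tool_rot: [3.142, -0.001, 1.08]
force: [0.8, 0.7, -0.5]
grip_width: 0.0001
finger_force: 0.0
clock: 32.65
position: [0.4365, 0.3519, 0.4089]
tool_rot: [-3.141, -0.001, 0.425]
force: [0.8, -0.1, -0.1]
grip_width: -0.0001
finger_force: 0.0
clock: 33.15
position: [0.4367, 0.3517, 0.3691]
tool_rot: [-3.141, -0.0, 0.309]
force: [-0.3, 0.2, 0.3]
grip_width: 0.0002
finger_force: 0.0
{'clock': 33.15, 'position': [0.437, 0.352, 0.369], 'tool_rot': [-3.141, -0.0, 0.309], 'force': [-0.282, 0.154, 0.281], 'grip_width': 0.0, 'finger_force': 0.0, 'qpos': [-1.407, 0.493, 0.913, 1.723, -0.426, 1.137, -1.63]}
key_square_top [([0.435, 0.354, 0.071], 0.72)]
key_small_top [([0.533, 0.384, 0.065], 0.76)]
key_large_top [([0.487, 0.369, 0.062], 0.91)]
lid_bar [([0.439, 0.134, 0.069], 0.7), ([0.556, 0.166, -0.002], 0.48)]
lid_bar [([0.439, 0.138, 0.066], 0.85)]
key_square_top [([0.435, 0.353, 0.064], 0.59)]
key_small_top [([0.536, 0.387, 0.066], 0.45)]
key_large_top [([0.492, 0.365, 0.07], 0.57)]
shift mm [  1.6  -1.5 208.4]
 turn [-0.    -0.     0.002]
 turn [ 0.   -0.   -3.14]
```

View pics/w13.png

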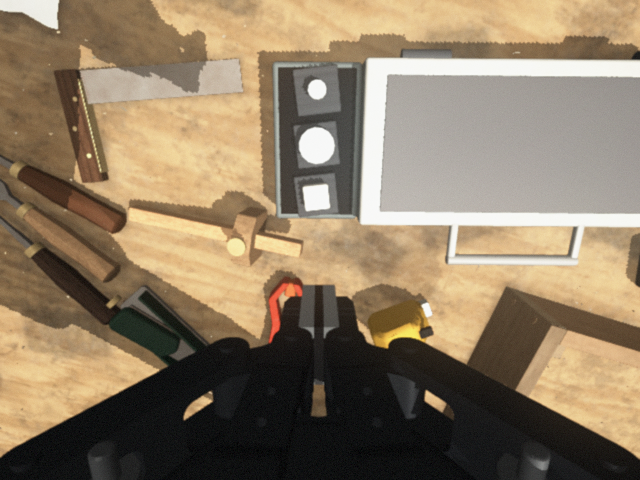

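The lid is shut (bar at px (513,260)), and the keys are at (317,195) square, (317,145) large and (317,90) small. Pressing the square key.

```bash
python3 -m jog '[[[2,-1.5,40,0,0,0,0],[0,0,45,0,0,0,0],[0,0,45,0,0,0,0],[0,0,45,0,0,0,0],[0,0,30,0,0,0,0]]]'
python3 -m jog '[[[0,0,5,0,0,0,0],[0,0,0,0,0,0,0]]]'
python3 - <<'E'
from h import *
st(); g=bot.grab_frame('scene'); spots(g,['lid_bar']); go(.438,.3535,.1396,.305)
E
```

```text
clock: 34.15
position: [0.4372, 0.3531, 0.1605]
tool_rot: [3.14, 0.002, 0.307]
force: [0.1, 1.3, -0.4]
grip_width: -0.0001
finger_force: 0.0
clock: 34.35
position: [0.4381, 0.3534, 0.1584]
tool_rot: [3.141, 0.001, 0.306]
force: [0.4, 0.1, 0.4]
grip_width: 0.0001
finger_force: 0.0
{'clock': 34.35, 'position': [0.438, 0.353, 0.158], 'tool_rot': [3.141, 0.001, 0.306], 'force': [0.445, 0.128, 0.402], 'grip_width': 0.0, 'finger_force': 0.0, 'qpos': [-1.238, 0.745, 0.673, 1.903, -0.68, 0.737, -1.433]}
lid_bar [([0.44, 0.136, 0.065], 0.94)]
shift mm [-0.7  0.3 20.3]
 turn [-0.001 -0.002  0.002]
 turn [ 3.00e-03 -1.00e-03 -3.14e+00]
```

```bash
python3 -m jog '[[[0,0,10,0,0,0,0],[0,0,7,0,0,0,0],[0,0,0,0,0,0,0]]]'
python3 -m jog '[[[0,0,4,0,0,0,0],[0,0,2,0,0,0,0],[0,0,0,0,0,0,0]]]'
python3 -m jog '[[[0,0,2,0,0,0,0],[0,0,0,0,0,0,0]]]'
```

```text
clock: 34.75
position: [0.4376, 0.3536, 0.1406]
tool_rot: [3.141, 0.001, 0.307]
force: [-0.0, 0.4, -0.1]
grip_width: 0.0001
finger_force: 0.0
clock: 35.05
position: [0.438, 0.3537, 0.1352]
tool_rot: [-3.142, -0.0, 0.307]
force: [-0.9, 0.4, 3.9]
grip_width: -0.0001
finger_force: 1.8
clock: 35.25
position: [0.438, 0.3537, 0.1333]
tool_rot: [-3.141, -0.0, 0.307]
force: [0.6, 0.7, 5.0]
grip_width: 0.0001
finger_force: 2.4
```

```bash
python3 -m jog '[[[0,0,1.5,0,0,0,0],[0,0,0,0,0,0,0],[0,0,0,0,0,0,0]]]'
```

```text
clock: 35.55
position: [0.4381, 0.3536, 0.1328]
tool_rot: [-3.141, -0.0, 0.306]
force: [-6.2, -2.9, 26.1]
grip_width: 0.0001
finger_force: 12.7
```

Square key hit its stop (26 N). On to the small key.

```bash
python3 -m jog '[[[0,0,-10,0,0,0,0],[0,0,-25,0,0,0,0],[34,0,0,0,0,0,0],[35,0,0,0,0,0,0],[35,0,0,0,0,0,0]]]'
python3 -m jog '[[[0,0,10,0,0,0,0],[0,0,10,0,0,0,0],[0,0,5,0,0,0,0],[0,0,0,0,0,0,0]]]'
python3 - <<'E'
from h import *
go(.537,.385,.1400,.305)
E
```

```text
clock: 36.05
position: [0.5379, 0.3856, 0.167]
tool_rot: [-3.141, 0.0, 0.307]
force: [-0.3, 0.2, 0.2]
grip_width: 0.0001
finger_force: 0.0
clock: 36.45
position: [0.536, 0.3849, 0.1409]
tool_rot: [3.141, 0.002, 0.307]
force: [0.5, -0.1, 0.1]
grip_width: 0.0003
finger_force: 0.0
shift mm [1.  0.2 0.9]
 turn [0.    0.002 0.002]
 turn [-3.00e-03  1.00e-03 -3.14e+00]
```

```bash
python3 -m jog '[[[0.5,0,4,0,0,0,0],[0,0,3,0,0,0,0],[0,0,0,0,0,0,0]]]'
python3 -m jog '[[[0,0,1.5,0,0,0,0],[0,0,0,0,0,0,0],[0,0,0,0,0,0,0]]]'
```

```text
clock: 36.75
position: [0.5373, 0.3854, 0.1348]
tool_rot: [-3.141, -0.0, 0.307]
force: [-1.8, 0.3, 3.4]
grip_width: 0.0
finger_force: 1.9
clock: 37.05
position: [0.5374, 0.3854, 0.1334]
tool_rot: [-3.141, 0.0, 0.307]
force: [-3.4, 1.2, 5.4]
grip_width: 0.0001
finger_force: 2.4
```

```bash
python3 -m jog '[[[0,0,1.5,0,0,0,0],[0,0,0,0,0,0,0],[0,0,0,0,0,0,0]]]'
python3 -m jog '[[[0,0,-10,0,0,0,0],[0,0,-25,0,0,0,0],[-26,0,0,0,0,0,0],[-26,0,0,0,0,0,0],[0,0,0,0,0,0,0]]]'
python3 -m jog '[[[0,0,10,0,0,0,0],[0,0,10,0,0,0,0],[0,0,6,0,0,0,0],[0,0,0,0,0,0,0]]]'
```

```text
clock: 37.35
position: [0.5375, 0.3854, 0.1329]
tool_rot: [-3.141, -0.0, 0.307]
force: [-9.0, -1.1, 22.5]
grip_width: -0.0
finger_force: 10.6
clock: 37.85
position: [0.4856, 0.3689, 0.1668]
tool_rot: [-3.141, 0.002, 0.307]
force: [0.5, 1.2, -0.1]
grip_width: 0.0003
finger_force: 0.0
clock: 38.25
position: [0.4881, 0.369, 0.1394]
tool_rot: [3.141, 0.001, 0.306]
force: [0.4, 0.6, -0.2]
grip_width: 0.0001
finger_force: 0.0
```

```bash
python3 -m jog '[[[0,0,4,0,0,0,0],[0,0,3,0,0,0,0],[0,0,1.2,0,0,0,0],[0,0,0,0,0,0,0],[0,0,0,0,0,0,0]]]'
```

```text
clock: 38.75
position: [0.4884, 0.3692, 0.1331]
tool_rot: [-3.142, -0.001, 0.306]
force: [-0.6, -2.3, 10.5]
grip_width: -0.0
finger_force: 5.1
```

```bash
python3 -m jog '[[[0,0,0.8,0,0,0,0],[0,0,0,0,0,0,0],[0,0,0,0,0,0,0]]]'
python3 -m jog '[[[0,0,-10,0,0,0,0],[0,0,-30,0,0,0,0],[0,0,-45,0,0,0,0],[0,0,-45,0,0,0,0],[0,0,-45,0,0,0,0]]]'
python3 -m jog '[[[0,0,0,0,0,0,0],[0,0,0,0,0,0,0],[0,0,0,0,0,0,0],[0,0,0,0,0,0,0],[0,0,0,0,0,0,0]]]'
python3 - <<'E'
from h import *
st(); g=bot.grab_frame('scene'); spots(g,['lid_bar','pliers','mug','bit_case_center','block_stub_center','block_shaped_center'])
E
```

```text
clock: 39.05
position: [0.4885, 0.3692, 0.1329]
tool_rot: [-3.141, -0.001, 0.306]
force: [-4.1, -4.5, 20.7]
grip_width: -0.0001
finger_force: 10.6
clock: 39.55
position: [0.4877, 0.3692, 0.3086]
tool_rot: [3.141, 0.0, 0.306]
force: [-0.1, 0.6, 0.8]
grip_width: -0.0002
finger_force: 0.0
clock: 40.05
position: [0.4878, 0.3693, 0.3059]
tool_rot: [3.141, 0.001, 0.307]
force: [0.6, 0.4, 0.0]
grip_width: -0.0001
finger_force: 0.0
{'clock': 40.05, 'position': [0.488, 0.369, 0.306], 'tool_rot': [3.141, 0.001, 0.307], 'force': [0.558, 0.385, 0.045], 'grip_width': -0.0, 'finger_force': 0.0, 'qpos': [-1.266, 0.639, 0.825, 1.662, -0.521, 1.075, -1.548]}
lid_bar [([0.437, 0.135, 0.066], 0.66)]
pliers [([0.436, 0.355, 0.064], 0.35)]
mug [([0.784, -0.039, 0.002], 0.84)]
bit_case_center [([0.493, -0.111, 0.01], 0.8)]
block_stub_center [([0.458, -0.473, 0.019], 0.9), ([0.435, 0.355, 0.066], 0.15)]
block_shaped_center [([0.271, -0.31, 0.019], 0.82)]
```

```bash
python3 -c "
from workcell import bot
print(bot.job_done())"
```

```text
the job is handed in; nothing more can be done
None
```

I handed the job in at about 40 s: both pale blocks present (stub and shaped) lie side by side in the shut box, the bit case is on the bench clear of it, and the square, small and large keys were each pressed to their stop in that order; the mug was unmoved at the end, and the pliers read in place after the last pick near them but were not found in the final picture.

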